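Stroke the mask case's drying vent shut

ROBOT

A 7-joint arm with a two-finger parallel gripper is mounted at the origin on the work surface. World frame = base frame: x ahead of the robot, y to its left, z up, the work surface at z = 0. Lengths are in mm, angles in rad, forces in N, time in s.
With the tool pointing down it reaches from about 350 to 900 mm from the base axis. Payload 7.2 kg.
Tool frame: the origin (TCP) lies at the very end of the fingers, on their centre line; the grasp point (between the pads) lies 19 mm behind it (ctrl.grip_point_offset is the distance from the TCP to the grasp point, in mm); z points along the fingers, y is the direction in which the jaws open and shut (so a half turn about z gives the same grasp; the last joint's range is limited). The gripper opens to 85 mm and grips with 20 to 120 N. Pads are 22 mm wide; open, the fingers measure 114 mm over their backs; the gripper's body (76 mm by 85 mm) begins 54 mm behind the grasp point. The pads swing forward as they close: fully open they stand 13 mm farther back than shut.
Start: joints at [-1.237, 0.411, -0.013, 1.596, 0.006, 1.134, -0.082], TCP at [244.432, 575.223, 231.297] pointing down, gripper open.
Joint ranges: [-2.95, 2.95], [-0.29, 1.99], [-1.47, 1.44], [0.14, 2.54], [-1.03, 4.17], [0.13, 1.85], [-2.86, 2.86]. Speed limits (rad/s): [2.39, 2.39, 3.01, 3.01, 3.14, 3.14, 3.14].

INTERFACE

Orientations are given as [roll, pitch, yaw] about the fixed x, y, z axes, in that order (R = Rz(yaw) Ry(pitch) Rx(roll)).
In Python, from rig import readout, imaging, close_job, ctrl gives the robot as it stands.
- The arm moves only by the tool servo_tool, never from a script. Its argument "series" is a list of rows, each an object of numbers: "gripper": the closure in counts, from 0 (fully open) to 255 (shut); "x", "y", "z": the shift along the tool's x, y, z in mm; "ax", "ay", "az": the turn, a rotation vector about the tool's x, y, z in degrees. In form: [{"gripper": .., "x": .., "y": .., "z": .., "ax": .., "ay": .., "az": ..}, ...]. A call has 1 to 12 rows; each row is the pose to reach, as a shift and turn from the pose measured when the call began, along the tool's axes at that moment; what a row does not reach only later rows make up. A row lasts 1/12 s, in which the tool goes at most 41.7 mm and 7.16 degrees, less where a joint would pass 70% of its speed; a pose out of reach is approached as far as the arm can. A call with a gripper value outside its range is refused whole. The fingers move at their own pace and stop on an object; "newtons" is the grip in N (left out, the last holds). Time passes only in rows, so rows that repeat a pose let the fingers close. It gives the time, the measured TCP pose, the force and the opening at its end, in the units of the state.
- readout.sense(): the state, without advancing time (a new reading comes with each control period).
- imaging.read_camera(name): name is "scene" or "top" or "wrist"; returns a dict with "image" (480x640x3 uint8, red, green, blue), "mtx" (3x3 intrinsics, pixels), "extrinsics" (4x4, takes a point from world to camera coordinates); the wrist camera has in their place "mount" (4x4, takes a point from camera to tool coordinates, whose origin is the TCP and whose axes are the flange's). Camera axes: x right, y up, looking along -z (the intrinsics and any distortion apply to the point x, -y, -z); pixel columns grow to the right and rows downward; lengths in mm; the calibration is good to about 2 mm. A picture is of the moment at which its call begins: read the wrist's pose just before it. There is no depth.
- close_job(): hands the job in, once; it reports no verdict.
The state is a dict: "time_s": time; "joint_positions": joint angles; "joint_velocities": joint speeds; "joint_efforts": joint torques, N m; "tool_pos": TCP position; "ee_rot": TCP orientation; "wrist_force": force on the tool from outside, world axes, zero at the start; "torque": the same for the moment, N m; "finger_gap": finger opening in mm.
Only numpy, scipy, OpenCV 4.12 (cv2) and the standard library are available. Lean on these libraries where they do the work, as an engineer would, in place of code of your own. Each camera call takes 0.05 s, during which the arm holds its last target. There are 200 camera calls.

TASK

The drying vent on the white mask case's lid stands open: run closed fingertips lightly along its curved row of slats, from the carry-loop end to the other end, so that the slats fold flat one after another. Do it in one stroke, keeping the fingertips close to the row until the last slat is down; press gently, and do not lift, tip or shove the case or disturb the things around it. Then draw the hand clear.

Things in the scene. Friction and masses are not known exactly. Their poses are not given: they have to be found in the camera images.
- mask_case: closed white polycarbonate dive-mask case, loose, about 1.2 kg, 194 (x) x 264 (y) x 104 mm high, on 4 rubber feet. Origin: centre of its underside on the bench; z up. A black carry loop sticks out 33 mm from its +y end wall, 50 mm above the bench. On its lid the drying vent: six thin white hinged slats in a row curving from the carry-loop end to the -y end
- lid (a joint): how far the lid, slats and all, is pressed down, in m: 0 = at rest, flat top 100 mm above the bench. It floats on a soft gasket: about 4 N starts it, then 1 mm per 2.5 N, at most 6 mm
- slat0_mid (a point): middle of the upper face of the first vent slat (counted from the carry loop) as it lies when flat, 104 mm above the bench, fixed in the lid; the slats' middles lie 28 mm apart on an arc of radius 150 mm, from -26.7 to +26.7 degrees about x = +105 mm, y = 0 of the case, bulging to -x; a fixed pad of a slat's size, equally high, lies one step before the first
- slat0 (a joint): first slat's hinge angle in rad, 0 = flat, up to 0.5 = open; a slat is 25 mm long along the arc, 26 mm wide, 3 mm thick, hinged at its end towards the carry loop, 12.5 mm before its middle; the other end stands up like a ramp (10 mm at 0.4 rad); flat, its face still rises 2 mm from hinge to free end; the stiff hinge keeps it where it is left; 2 N on the free end folds it
- slat1_mid (a point): middle of the upper face of the second vent slat (counted from the carry loop) as it lies when flat, 104 mm above the bench, fixed in the lid
- slat1 (a joint): second slat's hinge angle in rad, 0 = flat, up to 0.5 = open; as the first
- slat2_mid (a point): middle of the upper face of the third vent slat (counted from the carry loop) as it lies when flat, 104 mm above the bench, fixed in the lid
- slat2 (a joint): third slat's hinge angle in rad, 0 = flat, up to 0.5 = open; as the first
- slat3_mid (a point): middle of the upper face of the fourth vent slat (counted from the carry loop) as it lies when flat, 104 mm above the bench, fixed in the lid
- slat3 (a joint): fourth slat's hinge angle in rad, 0 = flat, up to 0.5 = open; as the first
- slat4_mid (a point): middle of the upper face of the fifth vent slat (counted from the carry loop) as it lies when flat, 104 mm above the bench, fixed in the lid
- slat4 (a joint): fifth slat's hinge angle in rad, 0 = flat, up to 0.5 = open; as the first
- slat5_mid (a point): middle of the upper face of the sixth and last vent slat (counted from the carry loop) as it lies when flat, 104 mm above the bench, fixed in the lid
- slat5 (a joint): sixth and last slat's hinge angle in rad, 0 = flat, up to 0.5 = open; as the first
- tumbler: smoky glass tumbler, 72 mm across, 95 mm high, origin at the centre of its underside; to be left alone
- lantern: small round grey battery lantern with a button on top, 72 mm across, 103 mm high, origin at the centre of its underside; to be left alone
- carabiner: steel carabiner lying flat, 90 x 50 x 10 mm, origin at its underside near its middle; to be left alone

How it is judged (in metres and radians):
On the way, in this order (a step that is already met when the one before it is completed fails the run):
1. the first slat is folded flat by the fingers (value of joint slat0 below 0.12 rad and contact force between the fingers and mask_case above 0.3 N), for 0.05 s.
2. the stroke has reached the fourth slat (value of joint slat3 below 0.12 rad and contact force between the fingers and mask_case above 0.3 N), for 0.05 s.
3. the stroke has reached the last slat (value of joint slat5 below 0.12 rad and contact force between the fingers and mask_case above 0.3 N), for 0.05 s.
At the end, for the whole second after the job is handed in: all six slats within 0.12 rad of flat, the case upright, at rest and within 30 mm of where it stood, the tumbler, lantern and carabiner within 20 mm of where they stood (value of joint each of slat0, slat1, slat2, slat3, slat4, slat5 below 0.12 rad and distance of mask_case from where it was at the start of the episode below 0.03 m and angle between mask_case's own z axis and vertical below 0.05 rad and linear speed of mask_case below 0.02 m/s and distance of each of tumbler, lantern, carabiner from where it was at the start of the episode below 0.02 m); the robot touches nothing.
It fails at once if a slat is folded down while the one before it still stands open ((value of joint slat1 below 0.15 rad and value of joint slat0 above 0.25 rad) or (value of joint slat2 below 0.15 rad and value of joint slat1 above 0.25 rad) or (value of joint slat3 below 0.15 rad and value of joint slat2 above 0.25 rad) or (value of joint slat4 below 0.15 rad and value of joint slat3 above 0.25 rad) or (value of joint slat5 below 0.15 rad and value of joint slat4 above 0.25 rad)).
It fails at once if the hand is drawn away (fingertips more than about 55 mm above the row) after the first slat is down and before the last is (value of joint slat0 below 0.12 rad and value of joint slat5 above 0.15 rad and z of the grasp point in the frame of slat3_mid above 0.075 m).
It fails at once if the case is pressed harder than 25 N (contact force between any of the fingers, the arm and mask_case above 25 N).
It fails at once if the case is lifted (12 mm), tipped (0.12 rad) or shoved (40 mm) (height (world z) of mask_case above 0.012 m or angle between mask_case's own z axis and vertical above 0.12 rad or distance of mask_case from where it was at the start of the episode above 0.04 m).
It fails at once if the tumbler, lantern or carabiner is moved more than 30 mm (distance of any of tumbler, lantern, carabiner from where it was at the start of the episode above 0.03 m).
It also fails if it takes over 40 s, if anything falls off the work surface, if the arm or the gripper's body presses on something with over 40 N, if the wrist force passes 120 N, or if a joint passes its speed limit or range.

## Working session

There is one attempt and no reset: what is moved stays moved. The work goes in short steps, Python scripts to look and compute and a tool call to move; the robot and the scene stay as the last step left them, time stands still between calls to the robot, and variables do not carry over. Pictures are saved under pics/ and viewed, about 8 in all and at most 12, crops included, and the job is handed in when it is done.

Besides the shell and the picture viewer there is one more tool, called as name([rows], argument=value, ...), one row to a line, values as JSON. servo_tool: Moves the arm, as the interface text tells. Its arguments: {"type":"object","properties":{"series":{"type":"array","items":{"type":"object","properties":{"gripper":{"type":"number"},"x":{"type":"number"},"y":{"type":"number"},"z":{"type":"number"},"ax":{"type":"number"},"ay":{"type":"number"},"az":{"type":"number"}}}},"newtons":{"type":"number"}},"required":["series"]}

```bash
mkdir -p pics; python3 - <<'E'
from rig import readout, imaging, ctrl
import cv2,pickle
d={}
for n in ("scene","top"):
    r=imaging.read_camera(n); d[n]=r; cv2.imwrite(f"pics/{n}0.png",r["image"][:,:,::-1])
pickle.dump(d,open("d.pkl","wb"))
s=readout.sense(); print(s["tool_pos"],s["ee_rot"],s["wrist_force"],s["finger_gap"],s["time_s"])
E
```

```text
[244.29605248 574.77315852 230.52354793] [-3.14008860e+00  1.13469416e-04  2.73978885e+00] [-0.58485179  0.42502042 -0.12442019] 85.31995280139867 0.1
```

View pics/top0.png

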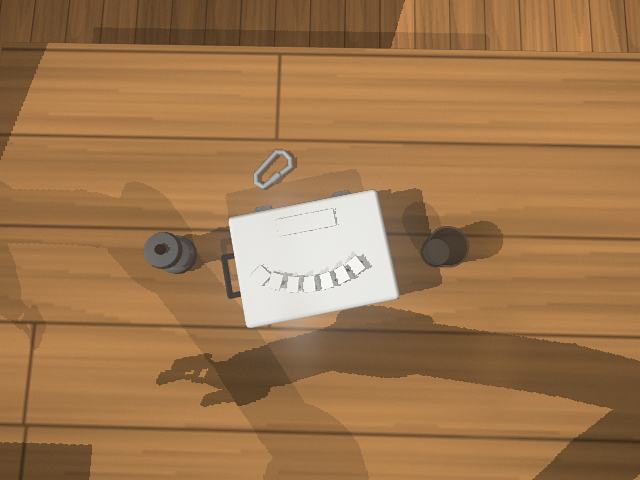

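View pics/scene0.png

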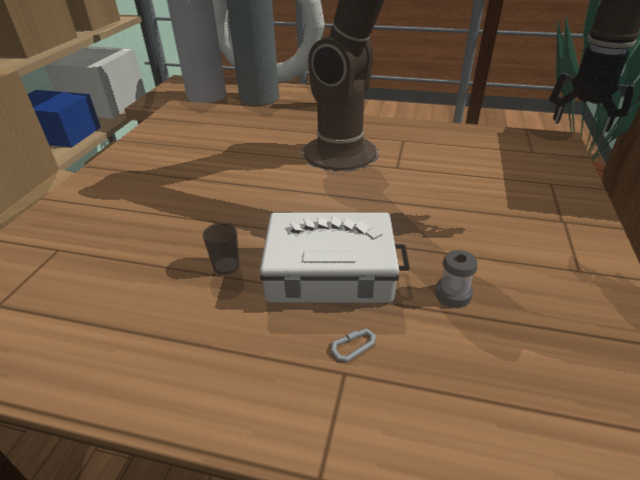

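The top view shows the case lid with corners near (230,217), (376,191), (398,297) and (248,327). The loop is on the left at (230,275), and the row runs from the pad at (261,275) to the last slat at (357,265). The lantern is at the left, the tumbler at the right and the carabiner above.

```bash
cat >h.py <<'E'
import numpy as np,pickle,cv2
def ray(r,px,z):
    K=r["mtx"];E=r["extrinsics"];R=E[:3,:3];t=E[:3,3]
    v=np.linalg.inv(K)@[px[0],px[1],1]; d=R.T@(v*[1,-1,-1]); o=-R.T@t
    return o+d*(z-o[2])/d[2]
def proj(r,P):
    E=r["extrinsics"];c=(E[:3,:3]@np.asarray(P).T).T+E[:3,3]
    u=(r["mtx"]@(c*[1,-1,-1]).T).T; return u[:,:2]/u[:,2:]
def row(x,y,th,ang,rad=150):
    a=np.radians(ang); lx=105-rad*np.cos(a); ly=-rad*np.sin(a)
    return np.array([x+np.cos(th)*lx-np.sin(th)*ly, y+np.sin(th)*lx+np.cos(th)*ly])
E
python3 - <<'E'
from h import *
d=pickle.load(open("d.pkl","rb"));r=d["top"]
c=[ray(r,p,100)[:2] for p in [(230,217),(376,191),(398,297),(248,327)]]
print(np.round(c,1),np.mean(c,0))
for n,p,z in [("lantern",(160,248),103),("tumbler",(446,244),95),("carab",(274,169),5)]: print(n,ray(r,p,z))
im=cv2.resize(r["image"][170:340,210:420,::-1],None,fx=3.8,fy=3.5,interpolation=2)
im=cv2.resize(r["image"][175:335,215:415,::-1],None,fx=4,fy=4,interpolation=2)
cv2.imwrite("pics/crop.png",im)
E
```

```text
[[622.4 236.3]
 [673.4 -14.4]
 [492.5 -52.1]
 [437.5 196.7]] [556.47526955  91.5967974 ]
lantern [565.85319403 352.01075986 103.        ]
tumbler [ 584.25953973 -134.9489681    95.        ]
carab [736.66988987 175.2714938    5.        ]
```

View pics/crop.png

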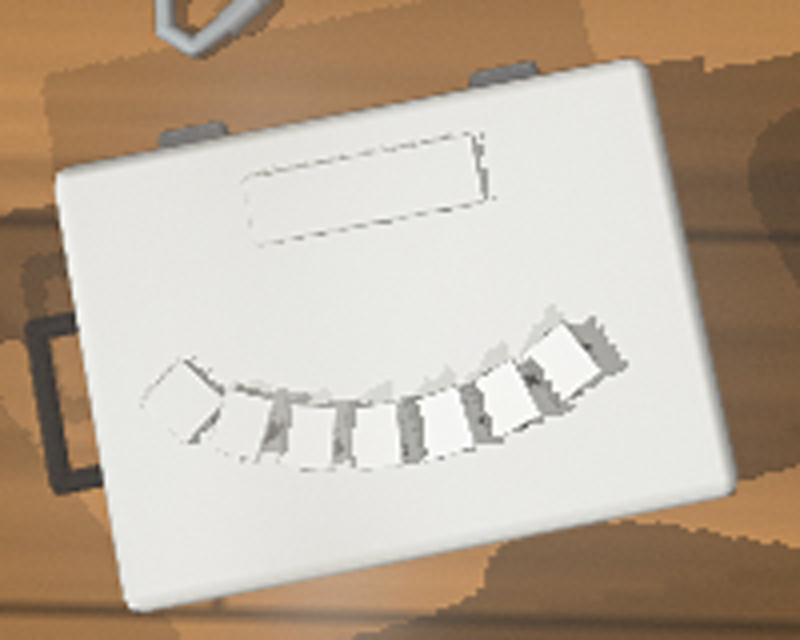

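```bash
python3 - <<'E'
from h import *
d=pickle.load(open("d.pkl","rb"))
r=d["top"]
q=np.array([ray(r,np.array(p)/4+[215,175],100)[:2] for p in [(58,172),(645,60),(735,490),(130,610)]])
m=q.mean(0); v=q[0]+q[3]-q[1]-q[2]; th=np.arctan2(-v[0],v[1]); w=q[0]+q[1]-q[2]-q[3]
print(m,th,np.arctan2(w[1],w[0]))
pad=ray(r,np.array([181,400])/4+[215,175],104)[:2]
print("pad",pad,"pred",row(*m,th,-37.4))
A=[-37.4]+list(np.linspace(-26.7,26.7,6))
th=.21
P=np.array([[*row(*m,th,a),104] for a in A])
out=[]
for n,o,s in(("top",(215,175),4),("scene",(250,195),4.5)):
    x,y=o; im=cv2.resize(d[n]["image"][y:y+(160 if n=="top" else 115),x:x+(200 if n=="top" else 177),::-1],None,fx=s,fy=s,interpolation=2)
    for p in (proj(d[n],P)-o+.5)*s: cv2.circle(im,tuple(int(i) for i in p),3,(0,0,255),-1)
    if n=="top": im=im[190:490]
    out.append(cv2.resize(im[:300] if n=="top" else im[:300],(800,300)))
cv2.imwrite("pics/chk.png",np.vstack(out))
E
```

```text
[556.07141265  91.56971093] 0.2147354512522224 0.20959066884186456
pad [523.8556144  179.37681292] pred [522.8207223  177.56582157]
```

View pics/chk.png

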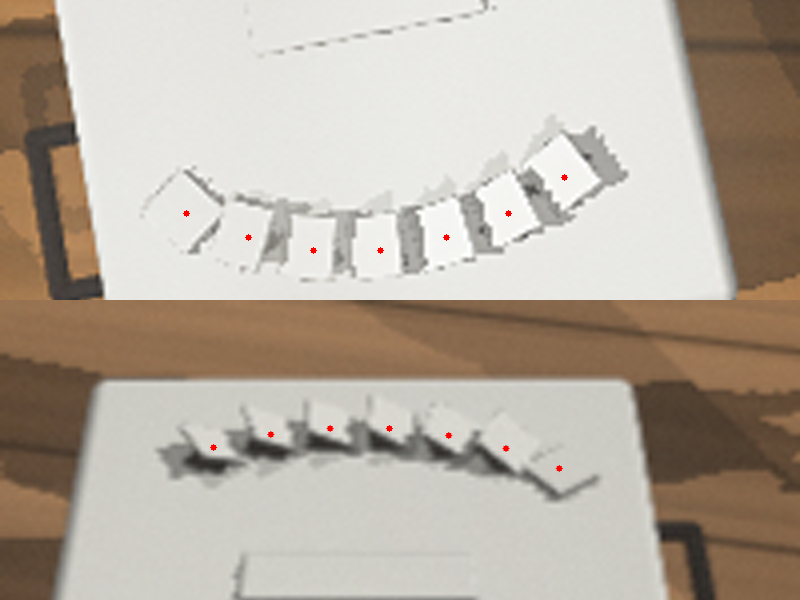

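The model points sit on the slats within about 2 mm in both views. Now I'll close the fingers and go above the pad, with tool x along the arc.

```bash
cat >>h.py <<'E'
from scipy.spatial.transform import Rotation as Ro
C=(556.5,92.5,.212)
def plan(A,zs,s=None):
    from rig import readout
    s=s or readout.sense(); R=Ro.from_euler("xyz",s["ee_rot"])
    print("t",round(s["time_s"],2),np.round(s["tool_pos"],1),"yaw",round(np.degrees(s["ee_rot"][2]),1),"F",np.round(s["wrist_force"],1),"gap",round(s["finger_gap"],1))
    for a,z in zip(A,zs):
        g=Ro.from_euler("xyz",[np.pi,0,np.radians(a+90+np.degrees(C[2]))])
        t=R.inv().apply(np.r_[row(*C,a),z]-s["tool_pos"]); w=np.degrees((R.inv()*g).as_rotvec())
        print(a,np.round(t,1),np.round(w,1))
E
python3 -c "
from h import *
plan([-37.4],[160])"
```

```text
t 0.1 [244.3 574.8 230.5] yaw 157.0 F [-0.6  0.4 -0.1] gap 85.3
-37.4 [-411.9 -255.3   71. ] [-0.1  0.1 92.2]
```

servo_tool([
  {"gripper": 255,"x": -20,"y": -12,"z": 0,"az": 4},
  {"gripper": 255,"x": -45,"y": -28,"z": 0,"az": 10},
  {"gripper": 255,"x": -70,"y": -43,"z": 0,"az": 16},
  {"gripper": 255,"x": -95,"y": -59,"z": 0,"az": 22},
  {"gripper": 255,"x": -120,"y": -74,"z": 0,"az": 28},
  {"gripper": 255,"x": -145,"y": -90,"z": 0,"az": 34},
  {"gripper": 255,"x": -170,"y": -105,"z": 0,"az": 40},
  {"gripper": 255,"x": -195,"y": -121,"z": 0,"az": 46},
  {"gripper": 255,"x": -220,"y": -136,"z": 0,"az": 52},
  {"gripper": 255,"x": -245,"y": -152,"z": 0,"az": 58},
  {"gripper": 255,"x": -265,"y": -164,"z": 0,"az": 63},
  {"gripper": 255,"x": -280,"y": -174,"z": 0,"az": 66},
], newtons=40)

```text
invalid input at $.series[0]: expected keys gripper, x, y, z, ax, ay, az
```

```bash
python3 -c "
from h import *
plan([-37.4],[140])"
```

```text
t 0.1 [244.3 574.8 230.5] yaw 157.0 F [-0.6  0.4 -0.1] gap 85.3
-37.4 [-411.9 -255.3   91. ] [-0.1  0.1 92.2]
```

servo_tool([
  {"gripper": 255,"x": -20,"y": -12,"z": 0,"ax": 0,"ay": 0,"az": 4},
  {"gripper": 255,"x": -45,"y": -28,"z": 0,"ax": 0,"ay": 0,"az": 10},
  {"gripper": 255,"x": -70,"y": -43,"z": 0,"ax": 0,"ay": 0,"az": 16},
  {"gripper": 255,"x": -95,"y": -59,"z": 0,"ax": 0,"ay": 0,"az": 22},
  {"gripper": 255,"x": -120,"y": -74,"z": 0,"ax": 0,"ay": 0,"az": 28},
  {"gripper": 255,"x": -145,"y": -90,"z": 0,"ax": 0,"ay": 0,"az": 34},
  {"gripper": 255,"x": -170,"y": -105,"z": 0,"ax": 0,"ay": 0,"az": 40},
  {"gripper": 255,"x": -195,"y": -121,"z": 0,"ax": 0,"ay": 0,"az": 46},
  {"gripper": 255,"x": -220,"y": -136,"z": 0,"ax": 0,"ay": 0,"az": 52},
  {"gripper": 255,"x": -245,"y": -152,"z": 0,"ax": 0,"ay": 0,"az": 58},
  {"gripper": 255,"x": -265,"y": -164,"z": 0,"ax": 0,"ay": 0,"az": 63},
  {"gripper": 255,"x": -280,"y": -174,"z": 0,"ax": 0,"ay": 0,"az": 66},
], newtons=40)

```text
time_s: 1.1
tool_pos: [435.1, 302.9, 230.7]
ee_rot: [-3.141, 0.002, 1.581]
wrist_force: [-0.7, -0.4, 0.4]
finger_gap: 0.4
```

```bash
python3 -c "
from h import *
plan([-37.4],[140])"
```

```text
t 1.1 [435.1 302.9 230.7] yaw 90.6 F [-0.7 -0.4  0.4] gap 0.4
-37.4 [-125.    87.1   90.9] [ 0.   0.1 25.9]
```

servo_tool([
  {"gripper": 255,"x": -15,"y": 11,"z": 5,"ax": 0,"ay": 0,"az": 4},
  {"gripper": 255,"x": -35,"y": 25,"z": 15,"ax": 0,"ay": 0,"az": 8},
  {"gripper": 255,"x": -55,"y": 39,"z": 25,"ax": 0,"ay": 0,"az": 12},
  {"gripper": 255,"x": -75,"y": 53,"z": 35,"ax": 0,"ay": 0,"az": 16},
  {"gripper": 255,"x": -95,"y": 67,"z": 45,"ax": 0,"ay": 0,"az": 20},
  {"gripper": 255,"x": -112,"y": 78,"z": 55,"ax": 0,"ay": 0,"az": 24},
  {"gripper": 255,"x": -121,"y": 84,"z": 65,"ax": 0,"ay": 0,"az": 26},
  {"gripper": 255,"x": -125,"y": 87,"z": 75,"ax": 0,"ay": 0,"az": 26},
  {"gripper": 255,"x": -125,"y": 87,"z": 85,"ax": 0,"ay": 0,"az": 26},
  {"gripper": 255,"x": -125,"y": 87,"z": 91,"ax": 0,"ay": 0,"az": 26},
  {"gripper": 255,"x": -125,"y": 87,"z": 91,"ax": 0,"ay": 0,"az": 26},
  {"gripper": 255,"x": -125,"y": 87,"z": 91,"ax": 0,"ay": 0,"az": 26},
])

```text
time_s: 2.1
tool_pos: [522.7, 179.9, 139.6]
ee_rot: [-3.141, 0.002, 1.13]
wrist_force: [-0.2, 1.0, -0.3]
finger_gap: -0.3
```

```bash
python3 -c "
from h import *
from rig import readout,imaging
plan([-37.4,-37.4],[115,104])
for n,o in(('top',(215,175,200,160)),('scene',(280,170,160,120))):
    r=imaging.read_camera(n);x,y,w,h=o
    im=cv2.resize(r['image'][y:y+h,x:x+w,::-1],(600,450) if n=='scene' else (600,480));cv2.imwrite('pics/p_%s.png'%n,im)
    globals()[n]=im
w=imaging.read_camera('wrist')['image'][:,:,::-1]
cv2.imwrite('pics/three.png',np.hstack([cv2.resize(scene,(400,300)),cv2.resize(np.ascontiguousarray(w),(400,300))]))
"
```

```text
t 2.1 [522.7 179.9 139.6] yaw 64.8 F [-0.2  1.  -0.3] gap -0.3
-37.4 [-0.7  1.3 24.6] [-0.   0.1  0. ]
-37.4 [-0.7  1.3 35.6] [-0.   0.1  0. ]
```

View pics/three.png

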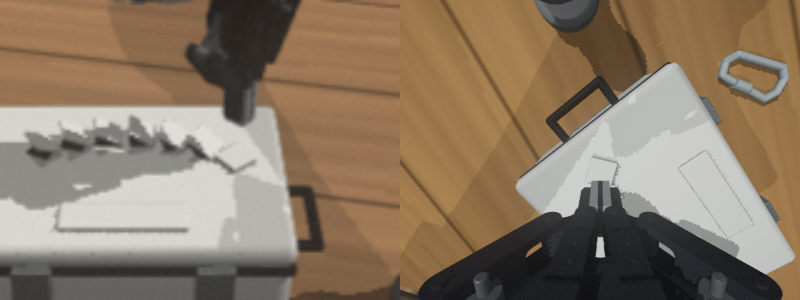

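Fingertips (scene crop about (238,118)) hang just over the pad. Descending to feel it.

servo_tool([
  {"gripper": 255,"x": -1,"y": 1,"z": 10,"ax": 0,"ay": 0,"az": 0},
  {"gripper": 255,"x": -1,"y": 1,"z": 20,"ax": 0,"ay": 0,"az": 0},
  {"gripper": 255,"x": -1,"y": 1,"z": 28,"ax": 0,"ay": 0,"az": 0},
  {"gripper": 255,"x": -1,"y": 1,"z": 32,"ax": 0,"ay": 0,"az": 0},
  {"gripper": 255,"x": -1,"y": 1,"z": 33.5,"ax": 0,"ay": 0,"az": 0},
  {"gripper": 255,"x": -1,"y": 1,"z": 33.5,"ax": 0,"ay": 0,"az": 0},
])

```text
time_s: 2.75
tool_pos: [523.7, 177.8, 106.3]
ee_rot: [3.141, 0.002, 1.129]
wrist_force: [0.8, 0.7, -0.4]
finger_gap: -0.0
```

servo_tool([
  {"gripper": 255,"x": 0,"y": 0,"z": 0.5,"ax": 0,"ay": 0,"az": 0},
  {"gripper": 255,"x": 0,"y": 0,"z": 1,"ax": 0,"ay": 0,"az": 0},
  {"gripper": 255,"x": 0,"y": 0,"z": 1,"ax": 0,"ay": 0,"az": 0},
])

```text
time_s: 3.0
tool_pos: [523.8, 177.8, 105.4]
ee_rot: [3.141, 0.002, 1.129]
wrist_force: [-0.2, 0.1, 0.9]
finger_gap: -0.3
```

servo_tool([
  {"gripper": 255,"x": 0,"y": 0,"z": 0.5,"ax": 0,"ay": 0,"az": 0},
  {"gripper": 255,"x": 0,"y": 0,"z": 1,"ax": 0,"ay": 0,"az": 0},
  {"gripper": 255,"x": 0,"y": 0,"z": 1,"ax": 0,"ay": 0,"az": 0},
])

```text
time_s: 3.25
tool_pos: [524.0, 177.9, 104.7]
ee_rot: [3.141, 0.001, 1.129]
wrist_force: [0.8, -0.1, 0.3]
finger_gap: -0.0
```

servo_tool([
  {"gripper": 255,"x": 0,"y": 0,"z": 0.6,"ax": 0,"ay": 0,"az": 0},
  {"gripper": 255,"x": 0,"y": 0,"z": 1.2,"ax": 0,"ay": 0,"az": 0},
  {"gripper": 255,"x": 0,"y": 0,"z": 1.2,"ax": 0,"ay": 0,"az": 0},
])

```text
time_s: 3.5
tool_pos: [524.0, 177.9, 103.8]
ee_rot: [3.141, 0.001, 1.129]
wrist_force: [-2.4, -1.0, 6.4]
finger_gap: -0.3
```

```bash
python3 -c "
from h import *
plan([-34,-30,-26,-22,-18,-15],[104.3]*9)"
```

```text
t 3.5 [524.  177.9 103.8] yaw 64.7 F [-2.4 -1.   6.4] gap -0.3
-34 [-8.5 -0.5 -0.5] [ 0.   0.1 -3.5]
-30 [-18.9   0.5  -0.4] [ 0.   0.1 -7.5]
-26 [-29.3   2.3  -0.4] [  0.    0.1 -11.5]
-22 [-39.4   4.7  -0.4] [  0.    0.1 -15.5]
-18 [-49.4   7.8  -0.4] [  0.    0.1 -19.5]
-15 [-56.8  10.6  -0.4] [  0.    0.1 -22.5]
```

servo_tool([
  {"gripper": 255,"x": -2,"y": 0,"z": -0.3,"ax": 0,"ay": 0,"az": -1},
  {"gripper": 255,"x": -5,"y": -0.4,"z": -0.3,"ax": 0,"ay": 0,"az": -2},
  {"gripper": 255,"x": -8.5,"y": -0.5,"z": -0.3,"ax": 0,"ay": 0,"az": -3.5},
  {"gripper": 255,"x": -12,"y": -0.3,"z": -0.3,"ax": 0,"ay": 0,"az": -4.8},
  {"gripper": 255,"x": -15.5,"y": 0.1,"z": -0.3,"ax": 0,"ay": 0,"az": -6.2},
  {"gripper": 255,"x": -19,"y": 0.5,"z": -0.3,"ax": 0,"ay": 0,"az": -7.5},
  {"gripper": 255,"x": -22.5,"y": 1,"z": -0.3,"ax": 0,"ay": 0,"az": -9},
  {"gripper": 255,"x": -26,"y": 1.6,"z": -0.3,"ax": 0,"ay": 0,"az": -10.2},
  {"gripper": 255,"x": -29.3,"y": 2.3,"z": -0.3,"ax": 0,"ay": 0,"az": -11.5},
])

```text
time_s: 4.25
tool_pos: [513.7, 150.7, 104.5]
ee_rot: [3.141, 0.0, 1.331]
wrist_force: [0.2, 3.9, 5.5]
finger_gap: 0.0
```

```bash
python3 -c "
from h import *
plan([-24,-22,-20,-18,-16,-14,-12,-10,-8,-6,-4,-2],[104]*12)"
```

```text
t 4.25 [513.7 150.7 104.5] yaw 76.3 F [0.2 3.9 5.5] gap 0.0
-24 [-5.5 -0.1  0.5] [ 0.1  0.  -1.9]
-22 [-10.7   0.2   0.5] [ 0.1  0.  -3.9]
-20 [-15.9   0.6   0.5] [ 0.1  0.  -5.9]
-18 [-21.1   1.3   0.5] [ 0.1  0.  -7.9]
-16 [-26.3   2.1   0.5] [ 0.1  0.  -9.9]
-14 [-31.5   3.    0.5] [  0.1   0.  -11.9]
-12 [-36.6   4.2   0.5] [  0.1   0.  -13.9]
-10 [-41.6   5.6   0.5] [  0.1   0.  -15.9]
-8 [-46.6   7.1   0.5] [  0.1   0.  -17.9]
-6 [-51.6   8.8   0.5] [  0.1   0.  -19.9]
-4 [-56.5  10.6   0.5] [  0.1   0.  -21.9]
-2 [-61.3  12.7   0.5] [  0.1   0.  -23.9]
```

servo_tool([
  {"gripper": 255,"x": -4,"y": 0,"z": 0.4,"ax": 0,"ay": 0,"az": -1.5},
  {"gripper": 255,"x": -8,"y": 0.1,"z": 0.4,"ax": 0,"ay": 0,"az": -2.9},
  {"gripper": 255,"x": -12,"y": 0.3,"z": 0.4,"ax": 0,"ay": 0,"az": -4.4},
  {"gripper": 255,"x": -16,"y": 0.6,"z": 0.4,"ax": 0,"ay": 0,"az": -5.9},
  {"gripper": 255,"x": -20,"y": 1.1,"z": 0.4,"ax": 0,"ay": 0,"az": -7.5},
  {"gripper": 255,"x": -24,"y": 1.7,"z": 0.4,"ax": 0,"ay": 0,"az": -9},
  {"gripper": 255,"x": -28,"y": 2.4,"z": 0.4,"ax": 0,"ay": 0,"az": -10.5},
  {"gripper": 255,"x": -32,"y": 3.1,"z": 0.4,"ax": 0,"ay": 0,"az": -12.1},
  {"gripper": 255,"x": -36.6,"y": 4.2,"z": 0.4,"ax": 0,"ay": 0,"az": -13.9},
  {"gripper": 255,"x": -41.6,"y": 5.6,"z": 0.4,"ax": 0,"ay": 0,"az": -15.9},
  {"gripper": 255,"x": -46.6,"y": 7.1,"z": 0.4,"ax": 0,"ay": 0,"az": -17.9},
])

```text
time_s: 5.17
tool_pos: [509.5, 105.0, 104.4]
ee_rot: [3.14, -0.001, 1.647]
wrist_force: [-0.1, 5.6, 5.7]
finger_gap: -0.2
```

```bash
python3 -c "
from h import *
from rig import imaging
plan([-6,-4,-2,0,2,4,6,8,10,12,14],[104]*12)
r=imaging.read_camera('scene');cv2.imwrite('pics/mid.png',cv2.resize(r['image'][195:285,260:420,::-1],(800,450)))"
```

```text
t 5.17 [509.5 105.  104.4] yaw 94.4 F [-0.1  5.6  5.7] gap -0.2
-6 [-6.5  0.   0.4] [ 0.1 -0.1 -1.8]
-4 [-11.8   0.3   0.4] [ 0.1 -0.1 -3.8]
-2 [-17.    0.7   0.4] [ 0.1 -0.1 -5.8]
0 [-22.2   1.3   0.4] [ 0.1 -0.1 -7.8]
2 [-27.3   2.1   0.4] [ 0.1 -0.1 -9.8]
4 [-32.5   3.1   0.4] [  0.1  -0.1 -11.8]
6 [-37.6   4.2   0.4] [  0.1  -0.1 -13.8]
8 [-42.7   5.6   0.3] [  0.1  -0.1 -15.8]
10 [-47.7   7.1   0.3] [  0.1  -0.1 -17.8]
12 [-52.6   8.8   0.3] [  0.1  -0.1 -19.8]
14 [-57.5  10.6   0.3] [  0.1  -0.1 -21.8]
```

View pics/mid.png

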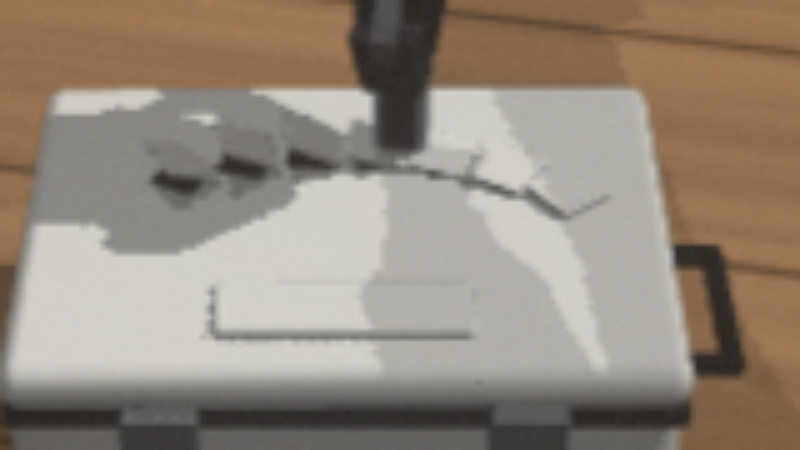

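The first slats right of the tip at (400,150) lie flat, and the last three, at (180,170), (250,155) and (310,155), are still open. The stroke goes on.

servo_tool([
  {"gripper": 255,"x": -4,"y": 0,"z": 0.4,"ax": 0,"ay": 0,"az": -1},
  {"gripper": 255,"x": -8,"y": 0.1,"z": 0.4,"ax": 0,"ay": 0,"az": -2.4},
  {"gripper": 255,"x": -12,"y": 0.3,"z": 0.4,"ax": 0,"ay": 0,"az": -3.9},
  {"gripper": 255,"x": -16,"y": 0.6,"z": 0.4,"ax": 0,"ay": 0,"az": -5.4},
  {"gripper": 255,"x": -20,"y": 1.0,"z": 0.4,"ax": 0,"ay": 0,"az": -7},
  {"gripper": 255,"x": -24,"y": 1.6,"z": 0.4,"ax": 0,"ay": 0,"az": -8.5},
  {"gripper": 255,"x": -28,"y": 2.2,"z": 0.4,"ax": 0,"ay": 0,"az": -10},
  {"gripper": 255,"x": -32.5,"y": 3.1,"z": 0.4,"ax": 0,"ay": 0,"az": -11.8},
  {"gripper": 255,"x": -37.6,"y": 4.2,"z": 0.4,"ax": 0,"ay": 0,"az": -13.8},
  {"gripper": 255,"x": -42.7,"y": 5.6,"z": 0.4,"ax": 0,"ay": 0,"az": -15.8},
  {"gripper": 255,"x": -47.7,"y": 7.1,"z": 0.4,"ax": 0,"ay": 0,"az": -17.8},
])

```text
time_s: 6.13
tool_pos: [519.8, 56.8, 104.1]
ee_rot: [3.141, -0.001, 1.962]
wrist_force: [-4.0, 7.6, 7.3]
finger_gap: 0.1
```

```bash
python3 -c "
from h import *
plan([10,12,14,16,18,20,22,24,26,28,30,32],[104]*12)"
```

```text
t 6.13 [519.8  56.8 104.1] yaw 112.4 F [-4.   7.6  7.3] gap 0.1
10 [1.  0.8 0.1] [ 0.  -0.1  0.3]
12 [-4.2  0.9  0.1] [ 0.  -0.1 -1.7]
14 [-9.5  1.2  0.1] [ 0.  -0.1 -3.7]
16 [-14.7   1.6   0.1] [ 0.  -0.1 -5.7]
18 [-19.9   2.2   0.1] [ 0.  -0.1 -7.7]
20 [-25.1   3.    0.1] [ 0.  -0.1 -9.7]
22 [-30.2   4.    0.1] [  0.   -0.1 -11.7]
24 [-35.3   5.1   0.1] [  0.1  -0.1 -13.7]
26 [-40.4   6.4   0.1] [  0.1  -0.1 -15.7]
28 [-45.4   7.9   0.1] [  0.1  -0.1 -17.7]
30 [-50.4   9.6   0.1] [  0.1  -0.1 -19.7]
32 [-55.3  11.5   0.1] [  0.1  -0.1 -21.7]
```

servo_tool([
  {"gripper": 255,"x": -4,"y": 0.8,"z": 0,"ax": 0,"ay": 0,"az": -1.7},
  {"gripper": 255,"x": -9,"y": 1.1,"z": 0,"ax": 0,"ay": 0,"az": -3.6},
  {"gripper": 255,"x": -13,"y": 1.5,"z": 0,"ax": 0,"ay": 0,"az": -5.1},
  {"gripper": 255,"x": -17,"y": 1.9,"z": 0,"ax": 0,"ay": 0,"az": -6.6},
  {"gripper": 255,"x": -21,"y": 2.4,"z": 0,"ax": 0,"ay": 0,"az": -8.1},
  {"gripper": 255,"x": -25,"y": 3,"z": 0,"ax": 0,"ay": 0,"az": -9.7},
  {"gripper": 255,"x": -30,"y": 4,"z": 0,"ax": 0,"ay": 0,"az": -11.7},
  {"gripper": 255,"x": -35,"y": 5,"z": 0,"ax": 0,"ay": 0,"az": -13.7},
  {"gripper": 255,"x": -40,"y": 6.4,"z": 0,"ax": 0,"ay": 0,"az": -15.7},
  {"gripper": 255,"x": -45,"y": 7.9,"z": 0,"ax": 0,"ay": 0,"az": -17.7},
  {"gripper": 255,"x": -50,"y": 9.6,"z": 0,"ax": 0,"ay": 0,"az": -19.7},
  {"gripper": 255,"x": -50,"y": 9.6,"z": 0,"ax": 0,"ay": 0,"az": -19.7},
])

```text
time_s: 7.13
tool_pos: [547.1, 13.6, 104.0]
ee_rot: [-3.141, -0.002, 2.309]
wrist_force: [-1.7, 0.0, 7.1]
finger_gap: -0.2
```

```bash
python3 -c "
from h import *
from rig import imaging
plan([30],[104])
r=imaging.read_camera('scene');cv2.imwrite('pics/end.png',cv2.resize(r['image'][195:285,260:420,::-1],(800,450)))"
```

```text
t 7.13 [547.1  13.6 104. ] yaw 132.3 F [-1.7  0.   7.1] gap -0.2
30 [-0.3  0.8 -0. ] [-0.  -0.1  0.1]
```

View pics/end.png

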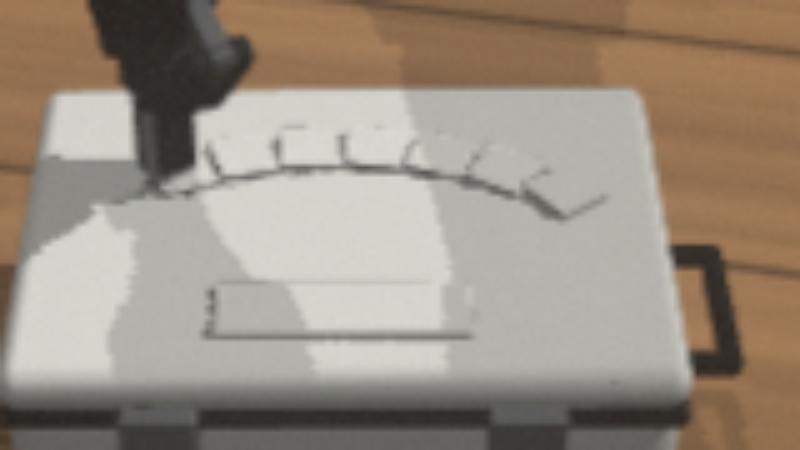

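All slats are flat, with the tip at (165,185) on the last one. Lifting straight up.

servo_tool([
  {"gripper": 255,"x": 0,"y": 0,"z": -2,"ax": 0,"ay": 0,"az": 0},
  {"gripper": 255,"x": 0,"y": 0,"z": -7,"ax": 0,"ay": 0,"az": 0},
  {"gripper": 255,"x": 0,"y": 0,"z": -17,"ax": 0,"ay": 0,"az": 0},
  {"gripper": 255,"x": 0,"y": 0,"z": -32,"ax": 0,"ay": 0,"az": 0},
  {"gripper": 255,"x": 0,"y": 0,"z": -50,"ax": 0,"ay": 0,"az": 0},
  {"gripper": 255,"x": 0,"y": 0,"z": -70,"ax": 0,"ay": 0,"az": 0},
  {"gripper": 255,"x": 0,"y": 0,"z": -90,"ax": 0,"ay": 0,"az": 0},
  {"gripper": 255,"x": 0,"y": 0,"z": -110,"ax": 0,"ay": 0,"az": 0},
  {"gripper": 255,"x": 0,"y": 0,"z": -125,"ax": 0,"ay": 0,"az": 0},
  {"gripper": 255,"x": 0,"y": 0,"z": -135,"ax": 0,"ay": 0,"az": 0},
  {"gripper": 255,"x": 0,"y": 0,"z": -140,"ax": 0,"ay": 0,"az": 0},
  {"gripper": 255,"x": 0,"y": 0,"z": -140,"ax": 0,"ay": 0,"az": 0},
])

```text
time_s: 8.18
tool_pos: [547.6, 13.3, 245.1]
ee_rot: [3.14, -0.001, 2.307]
wrist_force: [-0.8, 0.1, 0.5]
finger_gap: 0.0
```

```bash
python3 -c "
from h import *
from rig import imaging
plan([],[])
r=imaging.read_camera('scene');cv2.imwrite('pics/fin.png',cv2.resize(r['image'][195:375,190:510,::-1],(800,450),interpolation=2))"
```

```text
t 8.18 [547.6  13.3 245.1] yaw 132.2 F [-0.8  0.1  0.5] gap 0.0
```

View pics/fin.png

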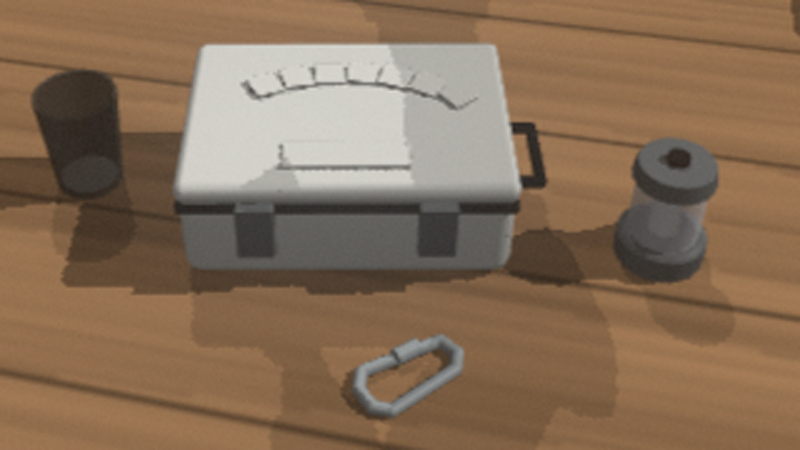

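The picture shows all six slats flat between (262,83) and (430,80). The case, tumbler, lantern and carabiner are where they were.

```bash
python3 -c "
from rig import close_job
print(close_job())"
```

```text
the job is handed in; nothing more can be done
None
```

I folded all six slats flat in one stroke of the closed fingertips, from the pad at the carry-loop end along the arc to past the last slat. I then lifted the hand straight up about 140 mm and handed the job in at about 8.2 s.

- **Press:** the wrist force was at most about 11 N at the readings I took, one after each part of the stroke. I did not record it in between.
- **Last checks:** the final picture shows all six slats flat. The case, tumbler, lantern and carabiner look unmoved by eye; I did not measure them again. The hand is clear, with the wrist force back to about zero.
- **Failed or disagreeing checks:** none of these checks failed or disagreed. One move call was refused for missing keys before the arm moved, and I sent it again complete.

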